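# Turn a chisel round in the hand with a spring clip

## Task

Turn the mortise chisel round in your grip: pick it up by its wooden handle, press its narrow neck down into the spring clip on the grey stand until it sits on the clip's seat, and let go. Then take it by the steel blade, on the other side of the clip, lift it out and lay it flat in the white tray.

Things in the scene. Friction and masses are not known exactly. Their poses are not given: they have to be found in the camera images.
- chisel: Chisel 169 mm long, 120 g, flat underside down. x along it, z up; origin in the underside, mid-neck, near the balance point. x -87 to -22 mm: wooden handle with dark rings, 20 wide, 18 high (grip at -55). To +22: steel neck 10 wide, 12 high. To +68: steel blade 16 wide, 12 high (grip at +50), then a thin cutting end to +82. Starts to the robot's right of the clip, blade roughly to the left.
- clip_seat (a point): Spring clip on a fixed grey stand: centre of its seat, 40 mm above the worktop, where the chisel's underside rests. x runs along its channel, roughly across in front of the robot; the neck lies along it either way round. Two smooth sprung jaws, 16 mm long, 9 mm apart, flare to a mouth 35 mm wide, 37 mm above the seat. Pressing down (under 10 N) parts them; a straight pull up frees it.
- white_tray: White tray, 200 mm along its x, 280 along its y, 46 high, loose, 0.6 kg. Origin at the centre of its underside. Its floor, 7 to 9 mm above that, is flat over about 120 x 215 mm; the walls slope. It stands to the robot's left of the clip, its long side roughly across in front of the robot.

How it is judged:
By the outcome, as a careful person would: the job done as asked, in the order asked, and still so for the second after the job is handed in, with the robot touching nothing.
It also fails if it takes over 58 s, if anything falls off the work surface, if the arm or the gripper's body presses on something with over 40 N, if the wrist force passes 120 N, or if a joint passes its speed limit or range.

## Robot

A 6-joint arm with a two-finger parallel gripper is mounted at the origin on a cart in front of the work surface, level with it; the furniture and walls round the work are solid. World frame = base frame: x ahead of the robot, y to its left, z up, the work surface at z = 0. Lengths are in m, angles in degrees, forces in N, time in s.
With the tool pointing down it reaches from about 0.4 to 0.825 m from the base axis. Payload 7 kg.
Tool frame: the origin (TCP) lies midway between the tips of the shut fingers; the grasp point (between the pads) lies 19 mm behind it; z points along the fingers, y is the direction in which the jaws open and shut (so a half turn about z gives the same grasp; the last joint's range is limited). The gripper opens to 88 mm and grips with 3 to 60 N. Pads are 19 mm wide; open, the fingers measure 130 mm over their backs; the gripper's body (78 mm by 193 mm) begins 47 mm behind the grasp point.
Start: joints at [89.903, 20.546, 0.682, 0, -70.136, -16.507], TCP at [0.193, 0.647, 0.227] pointing down, gripper open.
Joint ranges: [-176.03, 176.03], [-82.01, 121.73], [-58.28, 71.71], [-173.87, 95.51], [-174.79, -0.11], [-173.66, 173.66]. Speed limits (degrees/s): [136.94, 136.94, 172.46, 180, 180, 180].

## Interface

Orientations are given as [roll, pitch, yaw] about the fixed x, y, z axes, in that order (R = Rz(yaw) Ry(pitch) Rx(roll)).
In Python, from plant import get_state, capture, get_calibration, close_job, boxes_of, cut_out gives the robot as it stands.
- The arm moves only by the tool apply_moves, never from a script. Its argument "commands" is a list of rows, each an object with "grip": the closure, from 0 (fully open) to 1 (shut); "slide": the shift along the tool's x, y, z in m, a list of three; "roll": the turn about the tool's z in degrees. In form: [{"grip": grip, "slide": [x, y, z], "roll": roll}, ...]. A call has 1 to 5 rows; each row is the pose to reach, as a shift and turn from the pose commanded when the call began, along the tool's axes at that moment; what a row does not reach only later rows make up. A row lasts 1/8 s, in which the tool goes at most 62.5 mm and 10.7 degrees, less where a joint would pass 70% of its speed; a pose out of reach is approached as far as the arm can. A call with a gripper value outside its range is refused whole. The fingers move at their own pace and stop on an object; "grip_force" is the grip in N (left out, the last holds). Time passes only in rows, so rows that repeat a pose let the fingers close. It gives the time, the measured TCP pose, the force and the opening at its end, in the units of the state.
- get_state(): the state, without advancing time (a new reading comes with each control period).
- capture(name): name is "scene" or "top"; returns (picture, depth): 480x640x3 uint8, red, green, blue; 480x640 float32, m along the optical axis (not along the pixel's ray), 0 where there is no reading.
- get_calibration(name): a dict with "mtx" (3x3 intrinsics, pixels), "R" (3x3) and "t" (3): a world point X has camera coordinates R X + t. Camera axes: x right, y down, z forward; pixel columns grow to the right and rows downward; lengths in m; the calibration is good to about 2 mm. A picture is of the moment at which its call begins. get_calibration takes no time and is no camera call.
- close_job(): hands the job in, once; it reports no verdict.
Trained networks look in the newest picture that a camera, given by its name, has taken for a name from the list of things; names that differ only in an ending like _2 or _b are one class to them, and where a whole thing is asked for, a point or a joint stands for the part that bears it (a point fixed in the world has none). Each returns a list of dicts, best first, with "score" (0 to 1); they miss things now and then, are a little off and sometimes report something else, mostly with a low value. They report only what shows in the picture. A call takes as long as a camera call.
- boxes_of(name, camera): "position" ([x, y, z] in m, in the coordinates of the camera as it stood for that picture, good to about 4 mm: the middle of the surface that is visible of it).
- cut_out(name, camera): "mask" (480x640 bool, what is visible of it).
The state is a dict: "time_s": time; "joints": joint angles; "qd": joint speeds; "joint_torque": joint torques, N m; "tcp_pos": TCP position; "eef_rot": TCP orientation; "contact_force": force on the tool from outside, world axes, zero at the start; "moment": the same for the moment, N m; "gripper_width": finger opening in m.
Only numpy, scipy, OpenCV 4.12 (cv2) and the standard library are available. Lean on these libraries where they do the work, as an engineer would, in place of code of your own. Each camera call takes 0.05 s, during which the arm holds its last target.

## Working session

There is one attempt and no reset: what is moved stays moved. The work goes in short steps, Python scripts to look and compute and a tool call to move; the robot and the scene stay as the last step left them, time stands still between calls to the robot, and variables do not carry over. Pictures are saved under pics/ and viewed, and the job is handed in when it is done.

Besides the shell and the picture viewer there is one more tool, called after "Request:" by a JSON object that holds its "name" and its "arguments", one argument or row to a line. apply_moves: Moves the arm, as the interface text tells. Its arguments: {"type":"object","properties":{"commands":{"type":"array"},"grip_force":{"type":"number"}},"required":["commands"]}

```bash
mkdir -p pics; ls
cat > h.py <<'E'
import numpy as np, cv2, json
from plant import *
def snap(cam,fn):
    im,d=capture(cam); cv2.imwrite('pics/'+fn,im[:,:,::-1]); np.savez('/tmp/'+cam+'.npz',im=im,d=d); return im,d
def cloud(cam,d,mask=None):
    c=get_calibration(cam); K=np.array(c['mtx']);R=np.array(c['R']);t=np.array(c['t'])
    v,u=np.nonzero((d>0)&(mask if mask is not None else True)); z=d[v,u]
    X=np.stack([(u-K[0,2])/K[0,0]*z,(v-K[1,2])/K[1,1]*z,z],1)
    return (X-t)@R, u, v
def c2w(cam,p):
    c=get_calibration(cam); return (np.array(p)-np.array(c['t']))@np.array(c['R'])
E
python3 - <<'E'
from h import *
np.set_printoptions(precision=4,suppress=True)
print(get_state())
for cam in ['scene','top']:
    im,d=snap(cam,cam+'0.png')
    c=get_calibration(cam);print(cam,-np.array(c['R']).T@np.array(c['t']),np.array(c['mtx']).tolist())
    for n in ['chisel','white_tray','clip_seat']:
        for b in boxes_of(n,cam)[:3]: print(n,b['score'],c2w(cam,b['position']))
E
```

```text
pics
{'time_s': 0.0, 'joints': array([ 89.9039,  20.5919,   0.6341,  -0.0204, -70.1367, -16.5059]), 'qd': array([-0.0975, -0.0081,  0.0634, -0.0203, -0.0578, -0.0666]), 'joint_torque': array([  0.0002, -58.2718,  29.3053,   6.9973,   0.0067,  -0.0002]), 'tcp_pos': array([0.1928, 0.6464, 0.2256]), 'eef_rot': array([179.904 ,  -0.0084, -16.6089]), 'contact_force': array([-0.9239,  0.4429,  0.37  ]), 'moment': array([-0.0415,  0.0292, -0.0125]), 'gripper_width': 0.08787607281770163}
scene [ 0.0066 -0.3524  0.6973] [[464.5495928950236, 0.0, 318.36303131340037], [0.0, 464.5495928950236, 230.9477601552281], [0.0, 0.0, 1.0]]
chisel 0.69 [ 0.4948 -0.3396  0.009 ]
white_tray 0.85 [0.5026 0.3113 0.0078]
clip_seat 0.76 [ 0.5133 -0.065   0.0076]
top [ 0.4255 -0.0248  0.8891] [[440.9793565185629, 0.0, 315.309097411479], [0.0, 440.9793565185629, 231.80027509536126], [0.0, 0.0, 1.0]]
chisel 0.57 [ 0.4901 -0.3372  0.0118]
white_tray 0.6 [0.495  0.3131 0.0013]
clip_seat 0.69 [ 0.5184 -0.0584  0.0054]
```

View pics/scene0.png

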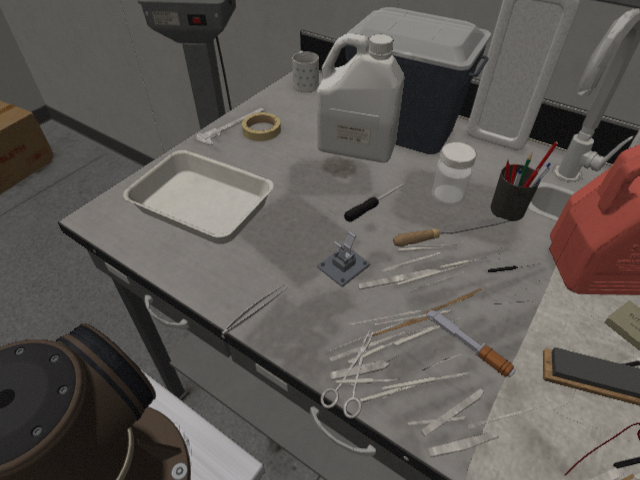

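View pics/top0.png

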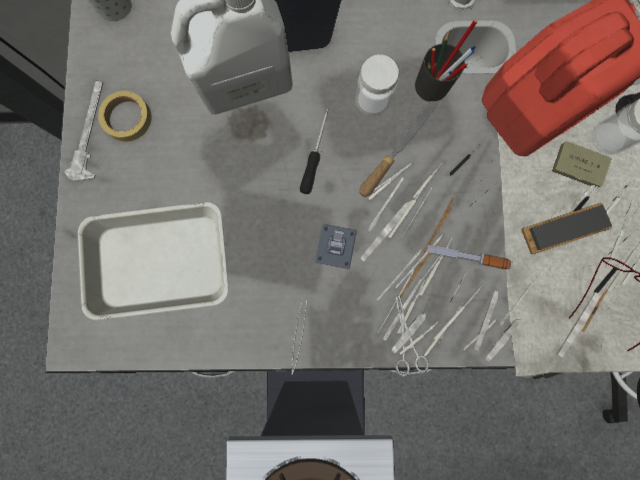

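The scene view shows the chisel at about (430–512, 313–373), with its red-brown handle to the right. The clip stand is at (343, 262) and the tray at (200, 195). The top view shows the chisel at (430–510, 247–265), the clip at (337, 245) and the tray at (153, 260), which agrees with the networks. Next I'll get precise poses.

Run:
```python
from h import *
np.set_printoptions(precision=4,suppress=True)
for cam in ['top','scene']:
    im,d=snap(cam,cam+'1.png')
    for n in ['chisel','clip_seat','white_tray']:
        r=cut_out(n,cam)
        if not r: print(cam,n,'none'); continue
        m=r[0]['mask']; P,u,v=cloud(cam,d,m)
        np.savez(f'/tmp/{cam}_{n}.npz',P=P,u=u,v=v,rgb=im[v,u],m=m)
        print(cam,n,r[0]['score'],m.sum(),'u',u.min(),u.max(),'v',v.min(),v.max(),P.min(0),P.max(0))
        if n=='chisel':
            Q=P[P[:,2]>0.004][:,:2]; rect=cv2.minAreaRect((Q*1000).astype(np.float32)); print(rect)
            c=Q.mean(0); w,V=np.linalg.eigh(np.cov((Q-c).T)); a=V[:,1]; a=a*np.sign(a[1]); s=(Q-c)@a
            print('ctr',c,'dir',a,np.degrees(np.arctan2(a[1],a[0])),s.min(),s.max(), 'mid',c+a*(s.min()+s.max())/2)
            n_=np.array([-a[1],a[0]]);
            for lo in np.arange(-.1,.1,.01):
                k=(s>=lo)&(s<lo+.01)
                if k.sum()>3: t=(Q[k]-c)@n_; print('%.3f n%d w %.4f..%.4f zmax %.4f'%(lo,k.sum(),t.min(),t.max(),np.percentile(P[P[:,2]>.004][k,2],90)))
        else:
            Q=P[P[:,2]>0.02][:,:2] if n=='white_tray' else P[:,:2]
            print(cv2.minAreaRect((Q*1000).astype(np.float32)))
    # table plane check
    P,u,v=cloud(cam,d); k=(np.abs(P[:,2])<.02)&(P[:,0]>.35)&(P[:,0]<.8)&(abs(P[:,1])<.25); print('table z',np.median(P[k,2]))
    crop={'top':im[200:300,290:530],'scene':im[220:390,300:530]}[cam]
    cv2.imwrite(f'pics/{cam}_crop.png',cv2.resize(crop[:,:,::-1],None,fx=3.3,fy=3.3,interpolation=cv2.INTER_CUBIC))
```

```text
top chisel 0.69 776 u 427 513 v 245 269 [ 0.4692 -0.4122 -0.0028] [ 0.5193 -0.2395  0.0223]
((495.65350341796875, -321.66314697265625), (167.69039916992188, 20.433086395263672), 77.53282165527344)
ctr [ 0.4941 -0.3262] dir [0.2204 0.9754] 77.27014315361302 -0.07912697071025772 0.08858439691200973 mid [ 0.4951 -0.3215]
-0.080 n38 w -0.0097..0.0084 zmax 0.0192
-0.070 n52 w -0.0108..0.0094 zmax 0.0195
-0.060 n53 w -0.0101..0.0090 zmax 0.0198
-0.050 n54 w -0.0107..0.0090 zmax 0.0198
-0.040 n55 w -0.0100..0.0094 zmax 0.0194
-0.030 n52 w -0.0107..0.0091 zmax 0.0200
-0.020 n56 w -0.0109..0.0096 zmax 0.0190
-0.010 n27 w -0.0051..0.0044 zmax 0.0137
-0.000 n30 w -0.0068..0.0050 zmax 0.0138
0.010 n28 w -0.0051..0.0045 zmax 0.0145
0.020 n27 w -0.0077..0.0071 zmax 0.0144
0.030 n40 w -0.0086..0.0076 zmax 0.0139
0.040 n42 w -0.0082..0.0079 zmax 0.0136
0.050 n42 w -0.0078..0.0076 zmax 0.0138
0.060 n41 w -0.0081..0.0076 zmax 0.0135
0.070 n43 w -0.0084..0.0077 zmax 0.0132
0.080 n36 w -0.0074..0.0079 zmax 0.0095
top clip_seat 0.67 1407 u 315 356 v 224 268 [ 0.4752 -0.0988 -0.004 ] [ 0.5657 -0.0146  0.0
[... 1094 characters left out ...]
30 n55 w -0.0099..0.0070 zmax 0.0141
0.040 n60 w -0.0102..0.0074 zmax 0.0141
0.050 n64 w -0.0102..0.0069 zmax 0.0140
0.060 n59 w -0.0110..0.0076 zmax 0.0141
0.070 n59 w -0.0109..0.0073 zmax 0.0141
0.080 n50 w -0.0096..0.0085 zmax 0.0131
0.090 n19 w -0.0091..0.0064 zmax 0.0078
scene clip_seat 0.97 1283 u 318 369 v 232 285 [ 0.475  -0.0992 -0.0014] [ 0.5701 -0.0185  0.0825]
((521.12646484375, -54.89972686767578), (77.94145202636719, 83.5318603515625), 77.8900146484375)
scene white_tray 0.71 8521 u 125 272 v 150 243 [ 0.3844  0.1492 -0.0018] [0.6434 0.4997 0.0503]
((494.36737060546875, 296.52349853515625), (202.47189331054688, 282.0338439941406), 6.109490871429443)
table z 0.0009271057528220126
```

View pics/top_crop.png

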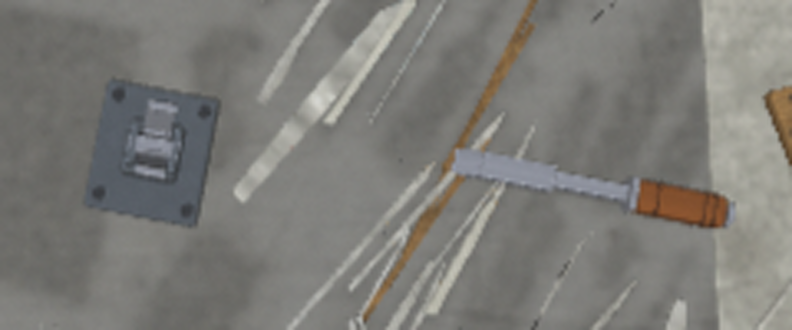

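View pics/scene_crop.png

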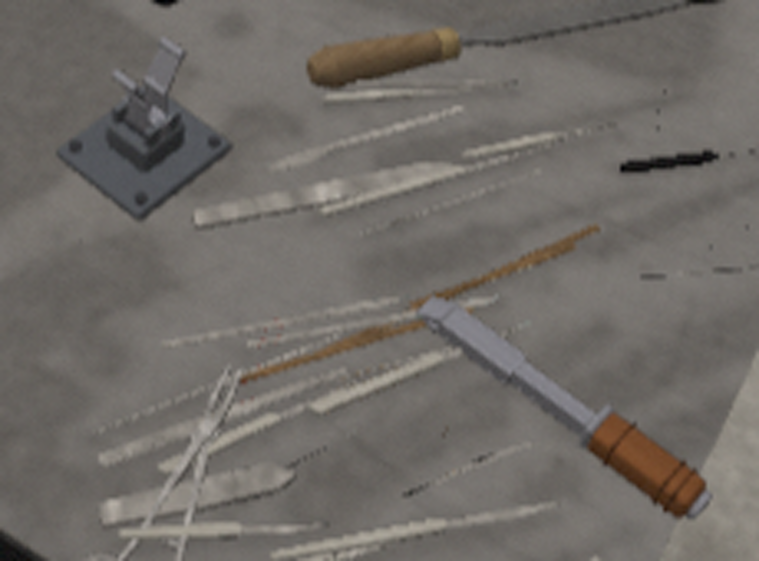

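Run:
```python
from h import *
np.set_printoptions(precision=4,suppress=True)
for cam in ['top','scene']:
    z=np.load(f'/tmp/{cam}_clip_seat.npz'); P=z['P']
    for lo,hi in [(0.003,.012),(.012,.03),(.03,.045),(.045,.06),(.06,.072),(.072,.09)]:
        k=(P[:,2]>=lo)&(P[:,2]<hi)
        if k.sum()>4:
            print(cam,lo,hi,k.sum(),P[k].mean(0),P[k].min(0),P[k].max(0),cv2.minAreaRect((P[k,:2]*1000).astype(np.float32)))
    # stand plate: all z in 0.003..0.012
z=np.load('/tmp/top_clip_seat.npz');P=z['P']
k=(P[:,2]>.012)
for p,u,v in zip(P[k],z['u'][k],z['v'][k]): 
    print(u,v,(p*1000).round().astype(int),end='; ')
```

```text
top 0.003 0.012 989 [ 0.5182 -0.056   0.008 ] [ 0.4752 -0.0984  0.0033] [ 0.5651 -0.0166  0.012 ] ((520.8897705078125, -56.164161682128906), (70.96137237548828, 79.96155548095703), 77.85214233398438)
top 0.012 0.03 87 [ 0.5176 -0.054   0.0231] [ 0.4829 -0.0896  0.012 ] [ 0.5557 -0.0187  0.0298] ((520.595458984375, -57.36919403076172), (65.13343811035156, 64.96136474609375), 77.88469696044922)
top 0.03 0.045 129 [ 0.5209 -0.0565  0.0391] [ 0.5012 -0.0738  0.0304] [ 0.5365 -0.0405  0.0449] ((519.6945190429688, -56.41447067260742), (29.735668182373047, 31.44746971130371), 77.82681274414062)
top 0.045 0.06 36 [ 0.5219 -0.0572  0.0573] [ 0.5122 -0.065   0.0538] [ 0.5315 -0.0477  0.06  ] ((521.6480712890625, -56.712303161621094), (15.5113525390625, 18.0328369140625), 79.30440521240234)
top 0.06 0.072 55 [ 0.5231 -0.0572  0.0656] [ 0.5054 -0.0666  0.06  ] [ 0.5356 -0.0473  0.071 ] ((520.5731811523438, -56.46431350708008), (15.480371475219727, 29.62622833251953), 77.12328338623047)
top 0.072 0.09 68 [ 0.5219 -0.0569  0.0783] [ 0.4988 -0.0681  0.0721] [ 0.5419 -0.0451  0.0834] ((520.725219726
[... 9208 characters left out ...]
 -66  29]; 342 252 [505 -68  32]; 343 252 [506 -70  27]; 324 253 [505 -33  12]; 332 253 [505 -49  13]; 333 253 [505 -51  20]; 334 253 [504 -52  25]; 335 253 [504 -54  24]; 336 253 [504 -56  25]; 337 253 [499 -56  78]; 338 253 [499 -58  80]; 339 253 [499 -60  81]; 340 253 [503 -64  31]; 341 253 [503 -66  29]; 342 253 [503 -68  28]; 343 253 [504 -70  24]; 337 254 [503 -59  12]; 338 254 [503 -61  14]; 339 254 [502 -62  22]; 340 254 [502 -64  26]; 341 254 [502 -66  27]; 342 254 [501 -68  32]; 329 257 [497 -43  12]; 317 258 [496 -19  12]; 319 258 [496 -23  13]; 321 258 [496 -27  12]; 332 259 [493 -49  12]; 344 260 [491 -72  13]; 350 260 [491 -84  12]; 347 262 [487 -78  13]; 347 264 [483 -78  12];
```

Both cameras agree on these poses:
- **Chisel:** axis at about 77° with the blade toward +y. The neck is at about (0.495, -0.32) and the top heights match the given sizes.
- **Clip:** centre at about (0.520, -0.057), channel at about 77.6°.
- **Tray:** centre at about (0.495, 0.298), turned 6.2°.

Next I'll pin down the neck position and write a move planner.

```bash
cat >> h.py <<'E'
def Rt(rpy):
    from scipy.spatial.transform import Rotation as Ro
    return Ro.from_euler('xyz',rpy,degrees=True).as_matrix()
def rel(p,yaw,n=None,vmax=.06,wmax=10,frm=None):
    """print rows to go from state (or frm=(pos,rpy)) to world p, yaw"""
    s=get_state(); p0,r0=(s['tcp_pos'],s['eef_rot']) if frm is None else frm
    r0=np.array([180,0,r0[2]])
    d=Rt(r0).T@(np.array(p)-p0); roll=-((yaw-r0[2]+180)%360-180)
    m=int(np.ceil(max(np.linalg.norm(d)/vmax,abs(roll)/wmax,1)-1e-6)) if n is None else n
    print('total',d.round(4),'roll',round(roll,2),'rows',m)
    for i in range(1,m+1): print('  ',(d*i/m).round(3).tolist(),round(roll*i/m,1))
E
python3 - <<'E'
from h import *
for cam in ['top','scene']:
    z=np.load(f'/tmp/{cam}_chisel.npz');P=z['P'];a=np.radians(77.1);D=np.array([np.cos(a),np.sin(a)]);N=np.array([-D[1],D[0]])
    for nm,zl,zh in [('handle',.0165,.03),('steel',.0105,.0155)]:
        k=(P[:,2]>zl)&(P[:,2]<zh);Q=P[k,:2]
        s=Q@D;t=Q@N
        print(cam,nm,k.sum(),'s',np.percentile(s,[0,1,99,100]).round(4),'t mid',t.mean().round(4),t.min().round(4),t.max().round(4))
    print('D',D,'N',N)
rel([.45,.35,.24],-60)
E
```

```text
top handle 235 s [-0.285  -0.2837 -0.2234 -0.1416] t mid -0.5556 -0.5654 -0.5456
top steel 309 s [-0.2868 -0.2829 -0.1286 -0.1257] t mid -0.5541 -0.5653 -0.5449
D [0.22325012 0.97476119] N [-0.97476119  0.22325012]
scene handle 391 s [-0.2879 -0.2868 -0.2262 -0.2257] t mid -0.5537 -0.5643 -0.5436
scene steel 450 s [-0.2881 -0.2858 -0.132  -0.1301] t mid -0.5522 -0.5655 -0.5439
D [0.22325012 0.97476119] N [-0.97476119  0.22325012]
total [ 0.3312  0.211  -0.0134] roll 43.39 rows 7
   [0.047, 0.03, -0.002] 6.2
   [0.095, 0.06, -0.004] 12.4
   [0.142, 0.09, -0.006] 18.6
   [0.189, 0.121, -0.008] 24.8
   [0.237, 0.151, -0.01] 31.0
   [0.284, 0.181, -0.011] 37.2
   [0.331, 0.211, -0.013] 43.4
```

Request:
{"name": "apply_moves", "arguments": {
  "commands": [
    {"grip": 0.45, "slide": [0.047, 0.03, -0.002], "roll": 6},
    {"grip": 0.45, "slide": [0.095, 0.06, -0.004], "roll": 12},
    {"grip": 0.45, "slide": [0.142, 0.09, -0.006], "roll": 18},
    {"grip": 0.45, "slide": [0.189, 0.121, -0.008], "roll": 25},
    {"grip": 0.45, "slide": [0.237, 0.151, -0.01], "roll": 31}
  ]
}}

```text
time_s: 1.42
tcp_pos: [0.3778, 0.433, 0.237]
eef_rot: [-180.0, 0.0, -47.8]
contact_force: [-0.1, 0.1, 0.6]
gripper_width: 0.0492
```

Run:
```python
from h import *
s=get_state();print(s['time_s'],s['joints'],s['tcp_pos'],s['eef_rot'],s['gripper_width'])
rel([.47,-.2,.22],-102.9)
```

```text
1.425 [ 6.83956338e+01  1.07328760e+01 -1.14288157e+01  6.63616666e-03
 -6.77974122e+01 -2.61908043e+01] [0.37780202 0.43297743 0.23697538] [-1.79960590e+02  1.25350063e-02 -4.77926607e+01] 0.04920436605619514
total [0.5308 0.357  0.017 ] roll 55.11 rows 11
   [0.048, 0.032, 0.002] 5.0
   [0.097, 0.065, 0.003] 10.0
   [0.145, 0.097, 0.005] 15.0
   [0.193, 0.13, 0.006] 20.0
   [0.241, 0.162, 0.008] 25.0
   [0.29, 0.195, 0.009] 30.1
   [0.338, 0.227, 0.011] 35.1
   [0.386, 0.26, 0.012] 40.1
   [0.434, 0.292, 0.014] 45.1
   [0.483, 0.325, 0.015] 50.1
   [0.531, 0.357, 0.017] 55.1
```

Request:
{"name": "apply_moves", "arguments": {
  "commands": [
    {"grip": 0.45, "slide": [0.048, 0.032, 0.002], "roll": 5},
    {"grip": 0.45, "slide": [0.097, 0.065, 0.003], "roll": 10},
    {"grip": 0.45, "slide": [0.145, 0.097, 0.005], "roll": 15},
    {"grip": 0.45, "slide": [0.193, 0.13, 0.006], "roll": 20},
    {"grip": 0.45, "slide": [0.241, 0.162, 0.008], "roll": 25}
  ]
}}

```text
time_s: 2.05
tcp_pos: [0.4197, 0.1455, 0.229]
eef_rot: [-179.9, 0.0, -72.7]
contact_force: [1.6, 0.6, -0.6]
gripper_width: 0.048
```

Run:
```python
from h import *
rel([.474,-.29,.16],-102.9,vmax=.062)
```

```text
total [0.432  0.0774 0.069 ] roll 30.16 rows 8
   [0.054, 0.01, 0.009] 3.8
   [0.108, 0.019, 0.017] 7.5
   [0.162, 0.029, 0.026] 11.3
   [0.216, 0.039, 0.035] 15.1
   [0.27, 0.048, 0.043] 18.9
   [0.324, 0.058, 0.052] 22.6
   [0.378, 0.068, 0.06] 26.4
   [0.432, 0.077, 0.069] 30.2
```

Request:
{"name": "apply_moves", "arguments": {
  "commands": [
    {"grip": 0.45, "slide": [0.054, 0.01, 0.005], "roll": 4},
    {"grip": 0.45, "slide": [0.108, 0.019, 0.01], "roll": 9},
    {"grip": 0.45, "slide": [0.162, 0.029, 0.015], "roll": 15},
    {"grip": 0.45, "slide": [0.216, 0.039, 0.02], "roll": 22},
    {"grip": 0.45, "slide": [0.27, 0.048, 0.03], "roll": 30}
  ]
}}

```text
time_s: 2.68
tcp_pos: [0.4551, -0.1266, 0.1992]
eef_rot: [-179.9, 0.0, -102.8]
contact_force: [0.6, 0.9, 0.1]
gripper_width: 0.0483
```

Run:
```python
from h import *
rel([.4856,-.3656,.08],-102.9,vmax=.062)
```

```text
total [ 0.2262 -0.0828  0.1192] roll 0.07 rows 5
   [0.045, -0.017, 0.024] 0.0
   [0.09, -0.033, 0.048] 0.0
   [0.136, -0.05, 0.072] 0.0
   [0.181, -0.066, 0.095] 0.1
   [0.226, -0.083, 0.119] 0.1
```

Request:
{"name": "apply_moves", "arguments": {
  "commands": [
    {"grip": 0.45, "slide": [0.045, -0.017, 0.024], "roll": 0},
    {"grip": 0.45, "slide": [0.09, -0.033, 0.048], "roll": 0},
    {"grip": 0.45, "slide": [0.136, -0.05, 0.072], "roll": 0},
    {"grip": 0.45, "slide": [0.181, -0.066, 0.095], "roll": 0},
    {"grip": 0.45, "slide": [0.226, -0.083, 0.119], "roll": 0}
  ]
}}

```text
time_s: 3.3
tcp_pos: [0.4866, -0.3653, 0.079]
eef_rot: [-180.0, -0.0, -102.6]
contact_force: [1.2, 0.3, 1.4]
gripper_width: 0.0481
```

Run:
```python
from h import *
snap('scene','s2.png');snap('top','t2.png')
im=cv2.imread('pics/s2.png')[200:440,330:600]; cv2.imwrite('pics/s2c.png',cv2.resize(im,None,fx=2.4,fy=2.4))
s=get_state();print(s['tcp_pos'],s['eef_rot'],s['gripper_width'])
rel([.4856,-.3656,.004],-102.9)
```

```text
[ 0.48493092 -0.36652879  0.07599577] [ 1.79742618e+02  1.90589273e-02 -1.02804968e+02] 0.048087168117829225
total [-0.0011 -0.0004  0.072 ] roll 0.1 rows 2
   [-0.001, -0.0, 0.036] 0.0
   [-0.001, -0.0, 0.072] 0.1
```

View pics/s2c.png

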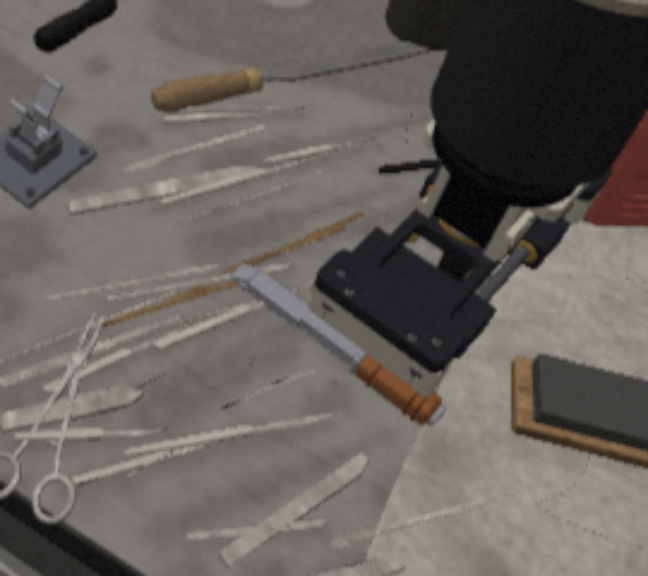

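The image shows the fingers straddling the handle line, around crop (400, 380), with nothing in the way. I'll descend now.

Request:
{"name": "apply_moves", "arguments": {
  "commands": [
    {"grip": 0.45, "slide": [0, 0, 0.03], "roll": 0},
    {"grip": 0.45, "slide": [0, 0, 0.055], "roll": 0},
    {"grip": 0.45, "slide": [0, 0, 0.067], "roll": 0},
    {"grip": 0.45, "slide": [0, 0, 0.067], "roll": 0}
  ]
}}

```text
time_s: 3.9
tcp_pos: [0.4861, -0.3632, 0.0123]
eef_rot: [179.9, 0.0, -102.6]
contact_force: [-0.3, 0.8, 0.3]
gripper_width: 0.048
```

Run:
```python
from h import *
for i in range(4):
  s=get_state();print(s['tcp_pos'],s['eef_rot'],s['contact_force']); get_calibration('top');
```

```text
[ 0.48613337 -0.36317306  0.01229609] [ 1.79938969e+02  2.21696901e-03 -1.02586289e+02] [-0.32676798  0.82901211  0.3331841 ]
[ 0.48613337 -0.36317306  0.01229609] [ 1.79938969e+02  2.21696901e-03 -1.02586289e+02] [-0.32676798  0.82901211  0.3331841 ]
[ 0.48613337 -0.36317306  0.01229609] [ 1.79938969e+02  2.21696901e-03 -1.02586289e+02] [-0.32676798  0.82901211  0.3331841 ]
[ 0.48613337 -0.36317306  0.01229609] [ 1.79938969e+02  2.21696901e-03 -1.02586289e+02] [-0.32676798  0.82901211  0.3331841 ]
```

Request:
{"name": "apply_moves", "arguments": {
  "commands": [
    {"grip": 0.45, "slide": [0, 0, 0.004], "roll": 0},
    {"grip": 0.45, "slide": [0, 0, 0.007], "roll": 0},
    {"grip": 0.45, "slide": [0, 0, 0.007], "roll": 0}
  ]
}}

```text
time_s: 4.28
tcp_pos: [0.4864, -0.3635, 0.0058]
eef_rot: [-180.0, -0.0, -102.6]
contact_force: [0.7, -0.1, 0.4]
gripper_width: 0.0482
```

Request:
{"name": "apply_moves", "arguments": {
  "commands": [
    {"grip": 1, "slide": [0, 0, 0], "roll": 0},
    {"grip": 1, "slide": [0, 0, 0], "roll": 0},
    {"grip": 1, "slide": [0, 0, 0], "roll": 0},
    {"grip": 1, "slide": [0, 0, 0], "roll": 0},
    {"grip": 1, "slide": [0, 0, 0], "roll": 0}
  ],
  "grip_force": 55
}}

```text
time_s: 4.9
tcp_pos: [0.4863, -0.3635, 0.0056]
eef_rot: [-180.0, -0.0, -102.6]
contact_force: [-0.5, -0.1, 1.3]
gripper_width: 0.0192
```

Gripped at 19 mm, which matches the 20 mm handle. Lifting.

Request:
{"name": "apply_moves", "arguments": {
  "commands": [
    {"grip": 1, "slide": [0, 0, -0.02], "roll": 0},
    {"grip": 1, "slide": [0, 0, -0.05], "roll": 0},
    {"grip": 1, "slide": [0, 0, -0.09], "roll": 0},
    {"grip": 1, "slide": [0, 0, -0.13], "roll": 0},
    {"grip": 1, "slide": [0, 0, -0.13], "roll": 0}
  ]
}}

```text
time_s: 5.52
tcp_pos: [0.4882, -0.3644, 0.1392]
eef_rot: [-179.6, -0.1, -102.6]
contact_force: [-0.0, -0.2, -2.2]
gripper_width: 0.0196
```

```bash
cat >> h.py <<'E'
def axis(cam,fn,red=True):
    im,d=snap(cam,fn); r=cut_out('chisel',cam)
    if not r: print(cam,'no chisel'); return
    P,u,v=cloud(cam,d,r[0]['mask']); print(cam,r[0]['score'],len(P),'z',np.percentile(P[:,2],[2,25,50,75,98]).round(4))
    return im,P,u,v
E
python3 - <<'E'
from h import *
np.set_printoptions(precision=4,suppress=True)
for cam in ['scene','top']:
    r=axis(cam,cam+'3.png')
    if r is None: continue
    im,P,u,v=r
    np.savez(f'/tmp/{cam}_ch3.npz',P=P,rgb=im[v,u],u=u,v=v)
    s=get_state(); a=np.radians(s['eef_rot'][2]+180);D=np.array([np.cos(a),np.sin(a)]);N=np.array([-D[1],D[0]])
    Q=P-s['tcp_pos']; ss=Q[:,:2]@D; t=Q[:,:2]@N
    for lo in np.arange(-.05,.15,.01):
        k=(ss>=lo)&(ss<lo+.01)
        if k.sum()>3: print('%.2f n%d t %.4f..%.4f mean %.4f ztop %.4f'%(lo,k.sum(),t[k].min(),t[k].max(),t[k].mean(),np.percentile(Q[k,2],90)))
im=cv2.imread('pics/scene3.png')[140:400,330:600]; cv2.imwrite('pics/s3c.png',cv2.resize(im,None,fx=2.2,fy=2.2))
E
```

```text
scene 0.9 541 z [0.1363 0.1419 0.1453 0.1467 0.1528]
-0.05 n32 t -0.0063..0.0075 mean 0.0021 ztop 0.0162
-0.04 n112 t -0.0100..0.0099 mean 0.0025 ztop 0.0172
0.06 n15 t -0.0064..0.0074 mean 0.0013 ztop 0.0117
0.07 n79 t -0.0088..0.0074 mean 0.0016 ztop 0.0112
0.08 n76 t -0.0079..0.0076 mean 0.0016 ztop 0.0111
0.09 n71 t -0.0089..0.0081 mean 0.0018 ztop 0.0110
0.10 n76 t -0.0077..0.0079 mean 0.0017 ztop 0.0113
0.11 n61 t -0.0098..0.0080 mean 0.0014 ztop 0.0096
0.12 n19 t -0.0085..0.0068 mean 0.0005 ztop 0.0052
top no chisel
```

View pics/s3c.png

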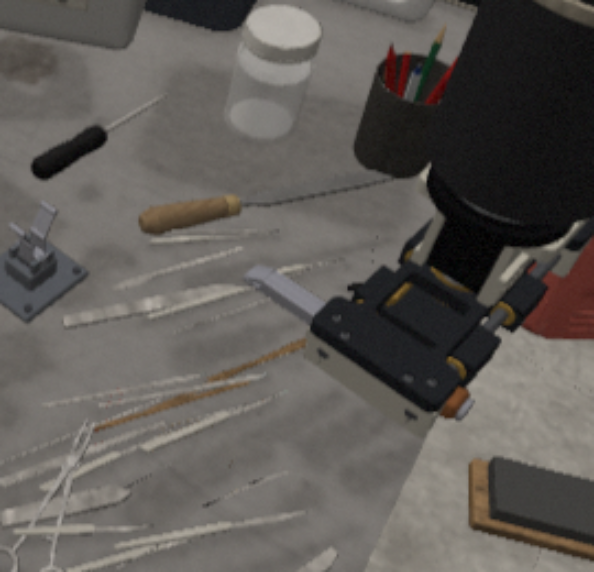

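The chisel hangs level: the handle top and blade top sit 6 mm apart, as they should. Its axis is centred under the TCP, with the origin about 45 mm ahead of the TCP. Next I'll move it over the clip.

Run:
```python
from h import *
rel([.5107,-.1013,.14],-102.4,n=5)
```

```text
total [-0.2609  0.0326 -0.0057] roll -0.22 rows 5
   [-0.052, 0.007, -0.001] -0.0
   [-0.104, 0.013, -0.002] -0.1
   [-0.157, 0.02, -0.003] -0.1
   [-0.209, 0.026, -0.005] -0.2
   [-0.261, 0.033, -0.006] -0.2
```

Request:
{"name": "apply_moves", "arguments": {
  "commands": [
    {"grip": 1, "slide": [-0.04, 0.005, -0.001], "roll": 0},
    {"grip": 1, "slide": [-0.1, 0.013, -0.002], "roll": 0},
    {"grip": 1, "slide": [-0.16, 0.02, -0.003], "roll": 0},
    {"grip": 1, "slide": [-0.215, 0.027, -0.005], "roll": 0},
    {"grip": 1, "slide": [-0.261, 0.033, -0.006], "roll": 0}
  ]
}}

```text
time_s: 6.35
tcp_pos: [0.5104, -0.0996, 0.1405]
eef_rot: [179.9, -0.0, -102.6]
contact_force: [1.3, 0.6, -0.9]
gripper_width: 0.0198
```

Request:
{"name": "apply_moves", "arguments": {
  "commands": [
    {"grip": 1, "slide": [0, 0, 0], "roll": 0},
    {"grip": 1, "slide": [0, 0, 0], "roll": 0}
  ]
}}

```text
time_s: 6.6
tcp_pos: [0.5105, -0.1015, 0.1407]
eef_rot: [179.9, -0.0, -102.6]
contact_force: [-0.7, -1.2, -1.5]
gripper_width: 0.0193
```

Run:
```python
from h import *
np.set_printoptions(precision=4,suppress=True)
L=[]
for i,cam in enumerate(['scene','top','scene']):
    im,d=snap(cam,f'{cam}4_{i}.png'); s=get_state(); L.append(s['tcp_pos']); print(s['tcp_pos'],s['eef_rot'],s['contact_force'])
im=cv2.imread('pics/scene4_0.png')[150:340,250:480]; cv2.imwrite('pics/s4c.png',cv2.resize(im,None,fx=2.8,fy=2.8))
im=cv2.imread('pics/top4_1.png')[170:330,250:480]; cv2.imwrite('pics/t4c.png',cv2.resize(im,None,fx=2.8,fy=2.8))
rel([.5107,-.1013,.14],-102.4,n=1,frm=(np.mean(L,0),s['eef_rot']))
```

```text
[ 0.5106 -0.102   0.1408] [ 179.9113   -0.0342 -102.6192] [ 0.9251 -1.0473 -1.3226]
[ 0.5106 -0.1023  0.1409] [ 179.9259   -0.0316 -102.6584] [-0.0356  0.1186 -1.0439]
[ 0.5106 -0.1025  0.141 ] [ 179.9386   -0.0253 -102.6861] [ 0.2196  0.6393 -0.5979]
total [-0.001   0.0001  0.0009] roll -0.29 rows 1
   [-0.001, 0.0, 0.001] -0.3
```

View pics/s4c.png

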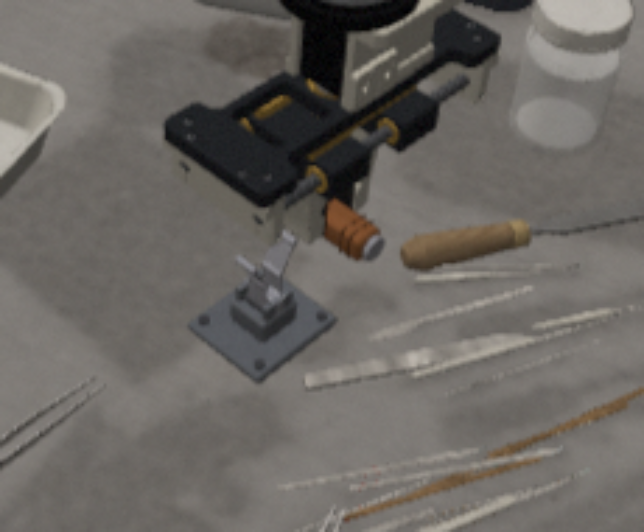

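View pics/t4c.png

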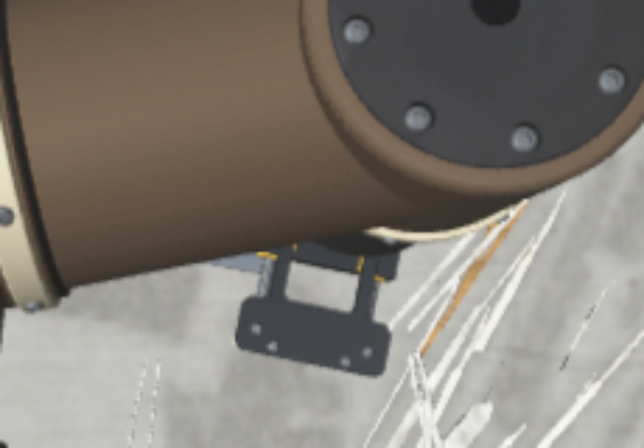

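The handle shows behind the stand at scene crop (350, 230). The chisel's front end is hidden by the gripper, and the numbers put it over the clip. I'll descend in stages and watch the force.

Request:
{"name": "apply_moves", "arguments": {
  "commands": [
    {"grip": 1, "slide": [-0.001, 0, 0.02], "roll": -0.2},
    {"grip": 1, "slide": [-0.001, 0, 0.045], "roll": -0.2},
    {"grip": 1, "slide": [-0.001, 0, 0.06], "roll": -0.2},
    {"grip": 1, "slide": [-0.001, 0, 0.07], "roll": -0.2},
    {"grip": 1, "slide": [-0.001, 0, 0.07], "roll": -0.2}
  ],
  "grip_force": 60
}}

```text
time_s: 7.38
tcp_pos: [0.511, -0.1009, 0.0711]
eef_rot: [179.9, -0.0, -102.4]
contact_force: [1.9, 0.1, -1.4]
gripper_width: 0.0194
```

Request:
{"name": "apply_moves", "arguments": {
  "commands": [
    {"grip": 1, "slide": [0, 0, 0.004], "roll": 0},
    {"grip": 1, "slide": [0, 0, 0.008], "roll": 0},
    {"grip": 1, "slide": [0, 0, 0.012], "roll": 0},
    {"grip": 1, "slide": [0, 0, 0.012], "roll": 0}
  ]
}}

```text
time_s: 7.88
tcp_pos: [0.5111, -0.1005, 0.0593]
eef_rot: [180.0, -0.0, -102.4]
contact_force: [0.1, 0.5, -1.3]
gripper_width: 0.0193
```

Run:
```python
from h import *
np.set_printoptions(precision=4,suppress=True)
s=get_state(); print(s['tcp_pos'],s['eef_rot'],s['contact_force'],s['moment'])
im,d=snap('scene','s5.png')
im=cv2.imread('pics/s5.png')[180:320,270:420]; cv2.imwrite('pics/s5c.png',cv2.resize(im,None,fx=4,fy=4))
```

```text
[ 0.5111 -0.1005  0.0593] [ 179.9775   -0.0039 -102.4031] [ 0.0957  0.5223 -1.3035] [ 0.108  -0.0177  0.014 ]
```

View pics/s5c.png

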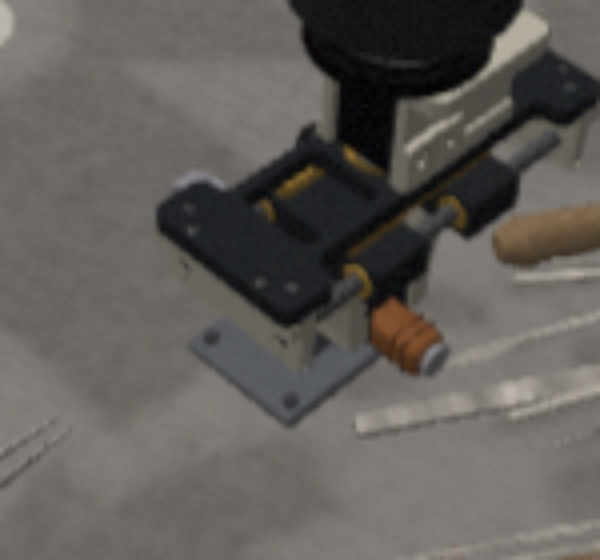

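Request:
{"name": "apply_moves", "arguments": {
  "commands": [
    {"grip": 1, "slide": [0, 0, 0.002], "roll": 0},
    {"grip": 1, "slide": [0, 0, 0.004], "roll": 0},
    {"grip": 1, "slide": [0, 0, 0.004], "roll": 0}
  ]
}}

```text
time_s: 8.3
tcp_pos: [0.5112, -0.1006, 0.0554]
eef_rot: [180.0, -0.0, -102.4]
contact_force: [0.9, 0.1, -1.0]
gripper_width: 0.0193
```

Request:
{"name": "apply_moves", "arguments": {
  "commands": [
    {"grip": 1, "slide": [0, 0, 0.002], "roll": 0},
    {"grip": 1, "slide": [0, 0, 0.004], "roll": 0},
    {"grip": 1, "slide": [0, 0, 0.004], "roll": 0}
  ]
}}

```text
time_s: 8.68
tcp_pos: [0.5112, -0.1006, 0.0514]
eef_rot: [180.0, -0.0, -102.4]
contact_force: [-0.1, 1.0, -1.9]
gripper_width: 0.0194
```

Request:
{"name": "apply_moves", "arguments": {
  "commands": [
    {"grip": 1, "slide": [0, 0, 0.002], "roll": 0},
    {"grip": 1, "slide": [0, 0, 0.004], "roll": 0},
    {"grip": 1, "slide": [0, 0, 0.004], "roll": 0}
  ]
}}

```text
time_s: 9.05
tcp_pos: [0.5111, -0.1006, 0.0473]
eef_rot: [180.0, -0.0, -102.4]
contact_force: [0.4, -0.0, -2.1]
gripper_width: 0.0193
```

Run:
```python
from h import *
np.set_printoptions(precision=4,suppress=True)
s=get_state(); print(s['tcp_pos'],s['eef_rot'],s['contact_force'],s['moment'])
r=axis('scene','s6.png'); s=get_state()
im,P,u,v=r; a=np.radians(77.6);D=np.array([np.cos(a),np.sin(a)]);N=np.array([-D[1],D[0]])
Q=P-[.5204,-.0573,0]; ss=Q[:,:2]@D; t=Q[:,:2]@N
for lo in np.arange(-.1,.15,.01):
        k=(ss>=lo)&(ss<lo+.01)
        if k.sum()>3: print('%.2f n%d t %.4f..%.4f ztop %.4f med %.4f'%(lo,k.sum(),t[k].min(),t[k].max(),np.percentile(Q[k,2],90),np.median(Q[k,2])))
im=cv2.imread('pics/s6.png')[180:320,270:420]; cv2.imwrite('pics/s6c.png',cv2.resize(im,None,fx=4,fy=4))
```

```text
[ 0.5111 -0.1006  0.0473] [ 179.9706   -0.007  -102.4098] [ 0.4052 -0.0332 -2.1443] [ 0.0183 -0.0318 -0.0075]
scene 0.72 292 z [0.0016 0.0523 0.0582 0.0603 0.1186]
-0.09 n52 t -0.0074..0.0396 ztop 0.0602 med 0.0574
-0.08 n70 t -0.0080..0.0107 ztop 0.0614 med 0.0597
-0.07 n64 t -0.0093..0.0106 ztop 0.0611 med 0.0595
-0.06 n50 t -0.0188..0.0110 ztop 0.0621 med 0.0602
-0.04 n6 t -0.0514..-0.0152 ztop 0.0049 med 0.0018
-0.01 n4 t 0.0720..0.0801 ztop 0.1566 med 0.1561
0.05 n6 t -0.0066..-0.0016 ztop 0.0553 med 0.0549
0.06 n14 t -0.0079..0.0044 ztop 0.0543 med 0.0530
0.07 n19 t -0.0066..0.0093 ztop 0.0508 med 0.0487
```

Request:
{"name": "apply_moves", "arguments": {
  "commands": [
    {"grip": 1, "slide": [0, 0, 0.001], "roll": 0},
    {"grip": 1, "slide": [0, 0, 0.0015], "roll": 0},
    {"grip": 1, "slide": [0, 0, 0.0015], "roll": 0}
  ]
}}

```text
time_s: 9.52
tcp_pos: [0.5114, -0.1006, 0.0461]
eef_rot: [-180.0, 0.0, -102.4]
contact_force: [0.7, -0.3, -0.8]
gripper_width: 0.0195
```

View pics/s6c.png

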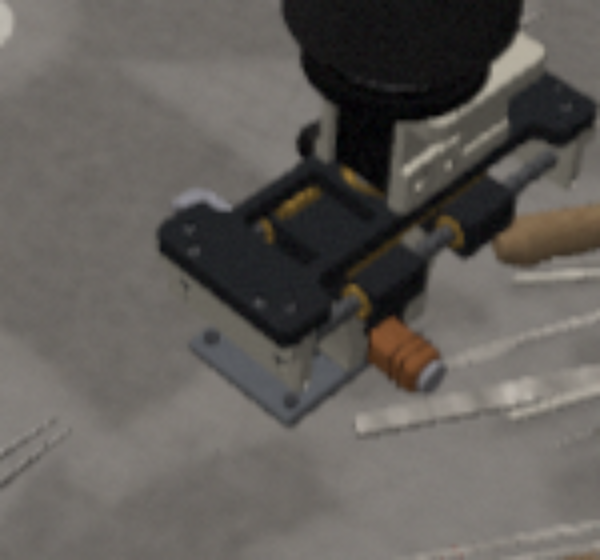

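The handle end shows at (430, 370), and the blade tip shows past the gripper at (195, 200). I'll press on in 1 mm steps until the seat pushes back.

Request:
{"name": "apply_moves", "arguments": {
  "commands": [
    {"grip": 1, "slide": [0, 0, 0.001], "roll": 0},
    {"grip": 1, "slide": [0, 0, 0.001], "roll": 0}
  ]
}}

```text
time_s: 9.78
tcp_pos: [0.5116, -0.1006, 0.0454]
eef_rot: [-180.0, 0.0, -102.4]
contact_force: [-1.1, -1.3, 3.3]
gripper_width: 0.019
```

Request:
{"name": "apply_moves", "arguments": {
  "commands": [
    {"grip": 1, "slide": [0, 0, 0.001], "roll": 0},
    {"grip": 1, "slide": [0, 0, 0.001], "roll": 0}
  ]
}}

```text
time_s: 10.02
tcp_pos: [0.5116, -0.1008, 0.0449]
eef_rot: [-180.0, -0.0, -102.4]
contact_force: [-3.0, -0.4, 9.4]
gripper_width: 0.0191
```

The force rises at exactly the expected seat height. I'll let go, opening slowly, and then lift clear.

Request:
{"name": "apply_moves", "arguments": {
  "commands": [
    {"grip": 1, "slide": [0, 0, -0.001], "roll": 0},
    {"grip": 0.55, "slide": [0, 0, -0.001], "roll": 0},
    {"grip": 0.55, "slide": [0, 0, -0.001], "roll": 0},
    {"grip": 0.55, "slide": [0, 0, -0.001], "roll": 0},
    {"grip": 0.55, "slide": [0, 0, -0.001], "roll": 0}
  ]
}}

```text
time_s: 10.65
tcp_pos: [0.5113, -0.1006, 0.0449]
eef_rot: [180.0, -0.0, -102.4]
contact_force: [0.2, 0.2, -0.5]
gripper_width: 0.0392
```

Request:
{"name": "apply_moves", "arguments": {
  "commands": [
    {"grip": 0.55, "slide": [0, 0, -0.02], "roll": 0},
    {"grip": 0.55, "slide": [0, 0, -0.06], "roll": 0},
    {"grip": 0.55, "slide": [0.02, 0, -0.1], "roll": 0},
    {"grip": 0.55, "slide": [0.08, 0, -0.11], "roll": 0},
    {"grip": 0.55, "slide": [0.14, 0, -0.11], "roll": 0}
  ]
}}

```text
time_s: 11.28
tcp_pos: [0.4819, -0.2384, 0.1567]
eef_rot: [-179.8, 0.0, -102.3]
contact_force: [1.4, -0.1, -0.3]
gripper_width: 0.0393
```

```bash
cat >> h.py <<'E'
def prof(cam,fn,ref,ang):
    r=axis(cam,fn)
    if r is None: return
    im,P,u,v=r; a=np.radians(ang);D=np.array([np.cos(a),np.sin(a)]);N=np.array([-D[1],D[0]])
    Q=P-[ref[0],ref[1],0]; ss=Q[:,:2]@D; t=Q[:,:2]@N
    for lo in np.arange(-.12,.15,.01):
        k=(ss>=lo)&(ss<lo+.01)
        if k.sum()>3: print('%.2f n%d s %.4f..%.4f t %.4f..%.4f ztop %.4f med %.4f'%(lo,k.sum(),ss[k].min(),ss[k].max(),t[k].min(),t[k].max(),np.percentile(Q[k,2],90),np.median(Q[k,2])))
E
python3 - <<'E'
from h import *
prof('scene','s7.png',[.5204,-.0573],77.6)
prof('top','t7.png',[.5204,-.0573],77.6)
im=cv2.imread('pics/s7.png')[180:320,270:420]; cv2.imwrite('pics/s7c.png',cv2.resize(im,None,fx=4,fy=4))
E
```

```text
scene 0.69 888 z [-0.0002  0.0477  0.0529  0.0575  0.0613]
-0.09 n61 s -0.0872..-0.0800 t -0.0078..0.0104 ztop 0.0582 med 0.0548
-0.08 n71 s -0.0799..-0.0703 t -0.0093..0.0112 ztop 0.0596 med 0.0573
-0.07 n72 s -0.0698..-0.0602 t -0.0214..0.0105 ztop 0.0593 med 0.0575
-0.06 n68 s -0.0599..-0.0501 t -0.0441..0.0110 ztop 0.0594 med 0.0576
-0.05 n71 s -0.0498..-0.0400 t -0.0518..0.0112 ztop 0.0594 med 0.0575
-0.04 n66 s -0.0399..-0.0301 t -0.0505..0.0106 ztop 0.0595 med 0.0570
-0.03 n49 s -0.0298..-0.0202 t -0.0488..0.0114 ztop 0.0596 med 0.0571
-0.02 n48 s -0.0195..-0.0101 t -0.0497..0.0059 ztop 0.0534 med 0.0488
-0.01 n43 s -0.0099..-0.0000 t -0.0506..0.0218 ztop 0.0793 med 0.0531
-0.00 n29 s 0.0003..0.0096 t -0.0529..0.0216 ztop 0.0794 med 0.0537
0.01 n26 s 0.0104..0.0198 t -0.0495..0.0068 ztop 0.0532 med 0.0486
0.02 n42 s 0.0201..0.0300 t -0.0086..0.0082 ztop 0.0536 med 0.0517
0.03 n45 s 0.0302..0.0398 t -0.0074..0.0082 ztop 0.0534 med 0.0522
0.04 n47 s 0.0402..0.0500 t -0.0424..0.0082 ztop 0.0539 med 0.0524
0.05 n43 s 0.0505..0.0591 t -0.0450..0.0080 ztop 0.0536 med 0.0518
0.06 n46 s 0.0601..0.0694 t -0.0471..0.0091 ztop 0.0539 med 0.0515
0.07 n36 s 0.0702..0.0796 t -0.0474..0.0082 ztop 0.0495 med 0.0458
0.08 n9 s 0.0823..0.0898 t -0.0460..-0.0168 ztop 0.0018 med 0.0008
0.09 n9 s 0.0917..0.0996 t -0.0466..-0.0159 ztop 0.0021 med 0.0008
0.10 n4 s 0.1014..0.1073 t -0.0448..-0.0168 ztop 0.0012 med 0.0005
top no chisel
```

View pics/s7c.png

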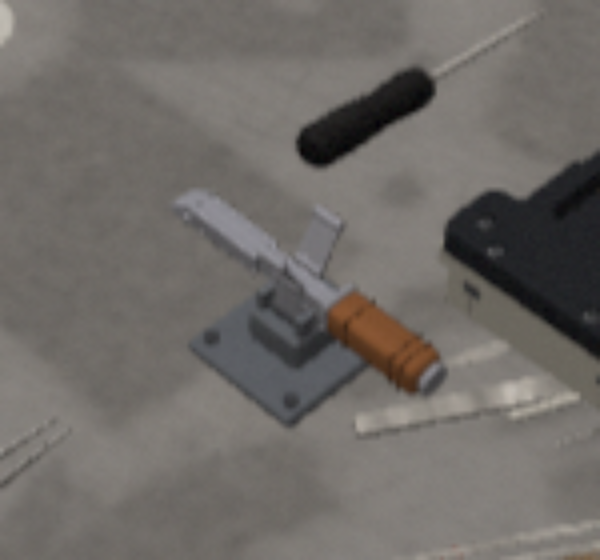

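The chisel is seated. It is level, the handle top is at 57.5 mm (expected 58) and the blade top at about 52 mm (expected 52). It is centred in the channel to within 1 mm and the gripper is clear of it. Next is the blade.

Run:
```python
from h import *
rel([.5298,-.0143,.13],-102.4,n=5)
```

```text
total [-0.2294  0.0007  0.0248] roll -0.17 rows 5
   [-0.046, 0.0, 0.005] -0.0
   [-0.092, 0.0, 0.01] -0.1
   [-0.138, 0.0, 0.015] -0.1
   [-0.184, 0.001, 0.02] -0.1
   [-0.229, 0.001, 0.025] -0.2
```

Request:
{"name": "apply_moves", "arguments": {
  "commands": [
    {"grip": 0.5, "slide": [-0.046, 0, 0], "roll": 0},
    {"grip": 0.5, "slide": [-0.095, 0, 0], "roll": 0},
    {"grip": 0.5, "slide": [-0.145, 0, 0.005], "roll": 0},
    {"grip": 0.5, "slide": [-0.19, 0, 0.015], "roll": 0},
    {"grip": 0.5, "slide": [-0.229, 0.001, 0.025], "roll": 0}
  ]
}}

```text
time_s: 12.1
tcp_pos: [0.5296, -0.0103, 0.1299]
eef_rot: [-180.0, 0.0, -102.3]
contact_force: [-0.2, -1.4, 1.0]
gripper_width: 0.044
```

Request:
{"name": "apply_moves", "arguments": {
  "commands": [
    {"grip": 0.5, "slide": [0, 0, 0], "roll": 0},
    {"grip": 0.5, "slide": [0, 0, 0], "roll": 0}
  ]
}}

```text
time_s: 12.35
tcp_pos: [0.5292, -0.0126, 0.13]
eef_rot: [180.0, -0.0, -102.3]
contact_force: [0.2, 0.3, 0.0]
gripper_width: 0.0436
```

Run:
```python
from h import *
np.set_printoptions(precision=4,suppress=True)
s=get_state(); print(s['tcp_pos'],s['eef_rot'],s['contact_force'],s['gripper_width'])
rel([.5298,-.0143,.042],-102.4,n=1)
snap('scene','s8.png')
im=cv2.imread('pics/s8.png')[150:340,250:480]; cv2.imwrite('pics/s8c.png',cv2.resize(im,None,fx=2.8,fy=2.8))
```

```text
[ 0.5292 -0.0126  0.13  ] [ 179.981    -0.012  -102.2892] [0.1508 0.2751 0.0156] 0.043645633454599146
total [ 0.0016 -0.0009  0.088 ] roll 0.11 rows 1
   [0.002, -0.001, 0.088] 0.1
```

View pics/s8c.png

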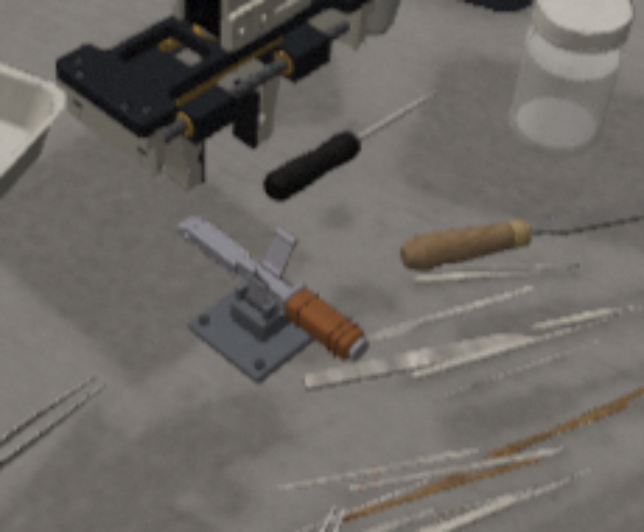

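The open gripper is above the blade at (215, 245) with a clear way down.

Request:
{"name": "apply_moves", "arguments": {
  "commands": [
    {"grip": 0.5, "slide": [0.001, -0.001, 0.03], "roll": 0},
    {"grip": 0.5, "slide": [0.001, -0.001, 0.06], "roll": 0},
    {"grip": 0.5, "slide": [0.001, -0.001, 0.08], "roll": 0},
    {"grip": 0.5, "slide": [0.001, -0.001, 0.088], "roll": 0},
    {"grip": 0.5, "slide": [0.001, -0.001, 0.088], "roll": 0}
  ]
}}

```text
time_s: 13.02
tcp_pos: [0.5302, -0.0152, 0.0421]
eef_rot: [180.0, -0.0, -102.4]
contact_force: [0.2, -0.4, 0.5]
gripper_width: 0.0434
```

Request:
{"name": "apply_moves", "arguments": {
  "commands": [
    {"grip": 0.5, "slide": [0, 0, 0], "roll": 0}
  ]
}}

```text
time_s: 13.15
tcp_pos: [0.5309, -0.0147, 0.043]
eef_rot: [-179.9, 0.0, -102.4]
contact_force: [0.0, 0.0, 0.9]
gripper_width: 0.044
```

Request:
{"name": "apply_moves", "arguments": {
  "commands": [
    {"grip": 1, "slide": [0, 0, 0], "roll": 0},
    {"grip": 1, "slide": [0, 0, 0], "roll": 0},
    {"grip": 1, "slide": [0, 0, 0], "roll": 0},
    {"grip": 1, "slide": [0, 0, 0], "roll": 0},
    {"grip": 1, "slide": [0, 0, 0], "roll": 0}
  ],
  "grip_force": 60
}}

```text
time_s: 13.78
tcp_pos: [0.5303, -0.0146, 0.0421]
eef_rot: [-180.0, 0.0, -102.4]
contact_force: [-0.6, -0.4, 0.8]
gripper_width: 0.0153
```

Request:
{"name": "apply_moves", "arguments": {
  "commands": [
    {"grip": 1, "slide": [0, 0, -0.003], "roll": 0},
    {"grip": 1, "slide": [0, 0, -0.006], "roll": 0},
    {"grip": 1, "slide": [0, 0, -0.009], "roll": 0},
    {"grip": 1, "slide": [0, 0, -0.012], "roll": 0}
  ]
}}

```text
time_s: 14.28
tcp_pos: [0.5301, -0.0147, 0.0543]
eef_rot: [180.0, -0.0, -102.4]
contact_force: [0.7, 0.3, -1.9]
gripper_width: 0.0151
```

Gripped at 15 mm on the 16 mm blade. I'll carry on straight up.

Request:
{"name": "apply_moves", "arguments": {
  "commands": [
    {"grip": 1, "slide": [0, 0, -0.01], "roll": 0},
    {"grip": 1, "slide": [0, 0, -0.03], "roll": 0},
    {"grip": 1, "slide": [0, 0, -0.055], "roll": 0},
    {"grip": 1, "slide": [0, 0, -0.085], "roll": 0},
    {"grip": 1, "slide": [0, 0, -0.085], "roll": 0}
  ]
}}

```text
time_s: 14.9
tcp_pos: [0.532, -0.0143, 0.1422]
eef_rot: [-179.7, 0.1, -102.4]
contact_force: [0.3, 0.7, -3.1]
gripper_width: 0.0151
```

Run:
```python
from h import *
np.set_printoptions(precision=4,suppress=True)
s=get_state(); print(s['tcp_pos'],s['eef_rot'],s['contact_force'],s['gripper_width'])
prof('scene','s9.png',s['tcp_pos'],77.6)
im=cv2.imread('pics/s9.png')[110:320,250:480]; cv2.imwrite('pics/s9c.png',cv2.resize(im,None,fx=2.8,fy=2.8))
```

```text
[ 0.532  -0.0143  0.1422] [-179.7142    0.133  -102.3756] [ 0.3462  0.7047 -3.1035] 0.01514521843853569
scene 0.98 678 z [0.1438 0.1508 0.1535 0.1573 0.1593]
-0.12 n76 s -0.1197..-0.1102 t -0.0101..0.0114 ztop 0.1584 med 0.1570
-0.11 n73 s -0.1100..-0.1001 t -0.0090..0.0114 ztop 0.1588 med 0.1566
-0.10 n72 s -0.0999..-0.0900 t -0.0056..0.0114 ztop 0.1587 med 0.1575
-0.09 n64 s -0.0894..-0.0801 t -0.0049..0.0121 ztop 0.1586 med 0.1568
-0.08 n65 s -0.0800..-0.0701 t -0.0055..0.0110 ztop 0.1588 med 0.1568
-0.07 n26 s -0.0698..-0.0602 t -0.0041..0.0108 ztop 0.1592 med 0.1525
-0.06 n37 s -0.0600..-0.0500 t -0.0047..0.0061 ztop 0.1531 med 0.1516
-0.05 n39 s -0.0500..-0.0400 t -0.0045..0.0059 ztop 0.1532 med 0.1512
-0.04 n36 s -0.0400..-0.0300 t -0.0035..0.0056 ztop 0.1529 med 0.1517
-0.03 n42 s -0.0298..-0.0211 t -0.0034..0.0091 ztop 0.1530 med 0.1517
-0.02 n38 s -0.0199..-0.0113 t -0.1397..0.0082 ztop 0.1536 med 0.1518
-0.01 n11 s -0.0100..-0.0026 t -0.0056..0.0020 ztop 0.1543 med 0.1523
```

View pics/s9c.png

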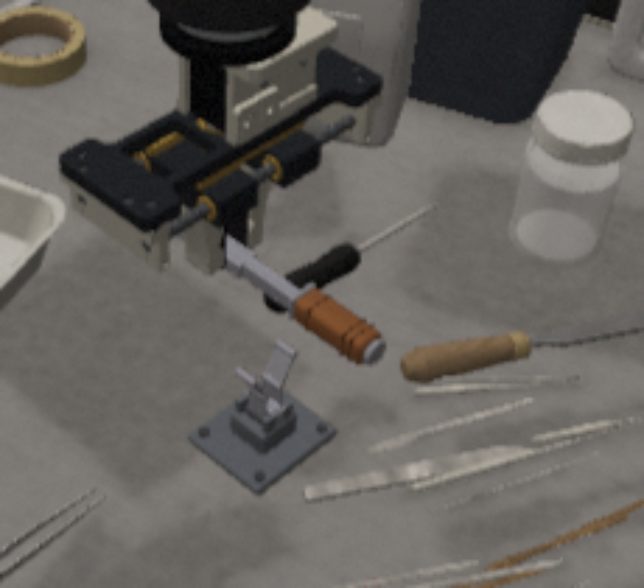

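Lifted out level: handle top at 157 mm, neck top at 151.5 mm. The clip is empty and still in place. The held point is about +44 mm along the chisel. Next is the tray.

Run:
```python
from h import *
rel([.4896,.3438,.13],-83.8,n=8)
```

```text
total [-0.3413  0.1167  0.0095] roll -18.61 rows 8
   [-0.043, 0.015, 0.001] -2.3
   [-0.085, 0.029, 0.002] -4.7
   [-0.128, 0.044, 0.004] -7.0
   [-0.171, 0.058, 0.005] -9.3
   [-0.213, 0.073, 0.006] -11.6
   [-0.256, 0.087, 0.007] -14.0
   [-0.299, 0.102, 0.008] -16.3
   [-0.341, 0.117, 0.01] -18.6
```

Request:
{"name": "apply_moves", "arguments": {
  "commands": [
    {"grip": 1, "slide": [-0.03, 0.01, 0], "roll": -2},
    {"grip": 1, "slide": [-0.075, 0.025, 0], "roll": -4.5},
    {"grip": 1, "slide": [-0.12, 0.041, 0], "roll": -7},
    {"grip": 1, "slide": [-0.165, 0.056, 0], "roll": -9.5},
    {"grip": 1, "slide": [-0.21, 0.072, 0], "roll": -12}
  ]
}}

```text
time_s: 15.62
tcp_pos: [0.5041, 0.207, 0.1381]
eef_rot: [179.9, -0.1, -90.3]
contact_force: [1.2, 0.1, -1.4]
gripper_width: 0.0151
```

Run:
```python
from h import *
rel([.4896,.3438,.13],-83.8,n=4)
```

```text
total [-0.1367  0.0153  0.0081] roll -6.53 rows 4
   [-0.034, 0.004, 0.002] -1.6
   [-0.068, 0.008, 0.004] -3.3
   [-0.103, 0.011, 0.006] -4.9
   [-0.137, 0.015, 0.008] -6.5
```

Request:
{"name": "apply_moves", "arguments": {
  "commands": [
    {"grip": 1, "slide": [-0.045, 0.005, 0.002], "roll": -2.2},
    {"grip": 1, "slide": [-0.09, 0.01, 0.004], "roll": -4.4},
    {"grip": 1, "slide": [-0.125, 0.013, 0.006], "roll": -5.8},
    {"grip": 1, "slide": [-0.137, 0.015, 0.008], "roll": -6.5},
    {"grip": 1, "slide": [-0.137, 0.015, 0.008], "roll": -6.5}
  ]
}}

```text
time_s: 16.25
tcp_pos: [0.4903, 0.3429, 0.1299]
eef_rot: [179.9, -0.1, -83.9]
contact_force: [-0.4, -0.3, -1.5]
gripper_width: 0.0157
```

Run:
```python
from h import *
np.set_printoptions(precision=4,suppress=True)
s=get_state(); print(s['tcp_pos'],s['eef_rot'],s['contact_force'],s['gripper_width'])
prof('scene','s10.png',s['tcp_pos'],96.2)
im,d=np.load('/tmp/scene.npz')['im'],np.load('/tmp/scene.npz')['d']
r=cut_out('white_tray','scene')
P,u,v=cloud('scene',d,r[0]['mask']); k=(P[:,2]>.03)&(P[:,2]<.06); print('tray rim',cv2.minAreaRect((P[k,:2]*1000).astype(np.float32)))
k=(np.hypot(P[:,0]-.4946,P[:,1]-.2976)<.05)&(P[:,2]<.03);print('floor z',np.median(P[k,2]),k.sum())
im=cv2.imread('pics/s10.png')[60:320,80:400]; cv2.imwrite('pics/s10c.png',cv2.resize(im,None,fx=2.2,fy=2.2))
rel([.4896,.3438,.03],-83.8,n=1)
```

```text
[0.4903 0.3429 0.1299] [179.9059  -0.0855 -83.8621] [-0.4456 -0.2504 -1.4526] 0.01573182016716311
scene 0.61 547 z [0.0326 0.1355 0.14   0.1444 0.147 ]
-0.12 n54 s -0.1196..-0.1101 t -0.0080..0.0108 ztop 0.1464 med 0.1444
-0.11 n50 s -0.1099..-0.1002 t -0.0096..0.0115 ztop 0.1459 med 0.1441
-0.10 n50 s -0.0999..-0.0901 t -0.0080..0.0122 ztop 0.1465 med 0.1444
-0.09 n48 s -0.0898..-0.0802 t -0.0077..0.0120 ztop 0.1463 med 0.1441
-0.08 n53 s -0.0796..-0.0700 t -0.0061..0.0121 ztop 0.1466 med 0.1439
-0.07 n16 s -0.0700..-0.0602 t -0.0088..0.0105 ztop 0.1461 med 0.1413
-0.06 n28 s -0.0598..-0.0514 t -0.0052..0.0068 ztop 0.1412 med 0.1385
-0.05 n29 s -0.0497..-0.0406 t -0.0027..0.0066 ztop 0.1407 med 0.1382
-0.04 n33 s -0.0400..-0.0303 t -0.0877..0.0072 ztop 0.1400 med 0.1385
-0.03 n39 s -0.0296..-0.0202 t -0.0068..0.0099 ztop 0.1413 med 0.1388
-0.02 n31 s -0.0195..-0.0103 t -0.0891..0.0088 ztop 0.1405 med 0.1393
-0.01 n13 s -0.0092..-0.0013 t -0.0878..0.0037 ztop 0.1406 med 0.1398
tray rim ((493.7809143066406, 296.70953369140625), (201.18421936035156, 283.33270263671875), 6.516672611236572)
floor z 0.004454213707514841 1055
total [-0.0021  0.0011  0.1009] roll -0.17 rows 1
   [-0.002, 0.001, 0.101] -0.2
```

View pics/s10c.png

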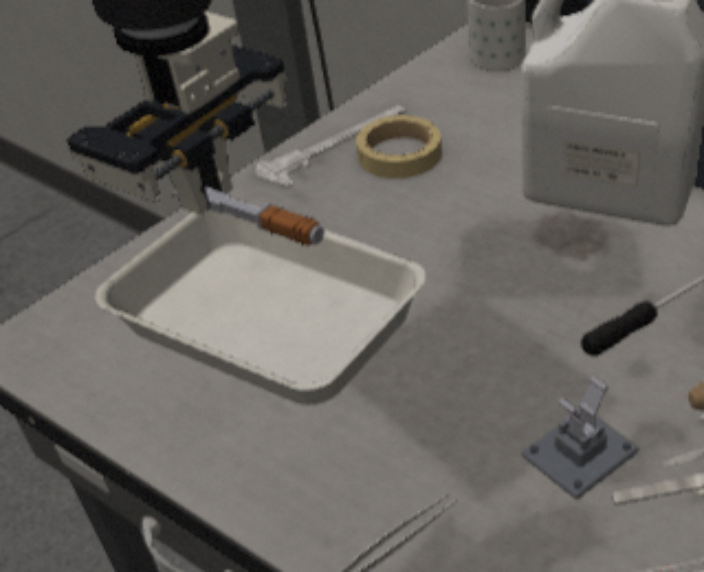

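The chisel is above the tray, still level and gripped at (205, 200), and the tray has not moved. Lowering.

Request:
{"name": "apply_moves", "arguments": {
  "commands": [
    {"grip": 1, "slide": [-0.001, 0.001, 0.03], "roll": 0},
    {"grip": 1, "slide": [-0.001, 0.001, 0.07], "roll": 0},
    {"grip": 1, "slide": [-0.001, 0.001, 0.098], "roll": 0},
    {"grip": 1, "slide": [-0.001, 0.001, 0.112], "roll": 0},
    {"grip": 1, "slide": [-0.001, 0.001, 0.112], "roll": 0}
  ]
}}

```text
time_s: 17.02
tcp_pos: [0.4899, 0.3431, 0.0187]
eef_rot: [180.0, -0.1, -83.9]
contact_force: [-0.4, -0.1, 0.3]
gripper_width: 0.0152
```

Request:
{"name": "apply_moves", "arguments": {
  "commands": [
    {"grip": 1, "slide": [0, 0, 0.002], "roll": 0},
    {"grip": 1, "slide": [0, 0, 0.004], "roll": 0},
    {"grip": 1, "slide": [0, 0, 0.004], "roll": 0}
  ]
}}

```text
time_s: 17.4
tcp_pos: [0.49, 0.3442, 0.0156]
eef_rot: [-180.0, 0.0, -83.9]
contact_force: [0.2, -0.4, -0.8]
gripper_width: 0.0152
```

Request:
{"name": "apply_moves", "arguments": {
  "commands": [
    {"grip": 1, "slide": [0, 0, 0.0015], "roll": 0},
    {"grip": 1, "slide": [0, 0, 0.0015], "roll": 0}
  ]
}}

```text
time_s: 17.65
tcp_pos: [0.4898, 0.3439, 0.0136]
eef_rot: [180.0, 0.0, -83.9]
contact_force: [0.4, 0.3, -0.1]
gripper_width: 0.0151
```

Request:
{"name": "apply_moves", "arguments": {
  "commands": [
    {"grip": 1, "slide": [0, 0, 0.0015], "roll": 0},
    {"grip": 1, "slide": [0, 0, 0.0015], "roll": 0}
  ]
}}

```text
time_s: 17.9
tcp_pos: [0.4898, 0.3438, 0.0119]
eef_rot: [180.0, -0.0, -83.9]
contact_force: [0.3, -0.5, -1.4]
gripper_width: 0.0151
```

Request:
{"name": "apply_moves", "arguments": {
  "commands": [
    {"grip": 1, "slide": [0, 0, 0.001], "roll": 0},
    {"grip": 1, "slide": [0, 0, 0.001], "roll": 0}
  ]
}}

```text
time_s: 18.15
tcp_pos: [0.4898, 0.3438, 0.0109]
eef_rot: [180.0, -0.0, -83.9]
contact_force: [0.2, -1.1, -1.0]
gripper_width: 0.0151
```

Request:
{"name": "apply_moves", "arguments": {
  "commands": [
    {"grip": 1, "slide": [0, 0, 0.001], "roll": 0},
    {"grip": 1, "slide": [0, 0, 0.001], "roll": 0}
  ]
}}

```text
time_s: 18.4
tcp_pos: [0.4898, 0.3439, 0.01]
eef_rot: [180.0, -0.0, -83.9]
contact_force: [0.6, -0.5, -0.6]
gripper_width: 0.0151
```

Run:
```python
from h import *
s=get_state(); print(s['tcp_pos'],s['contact_force'])
prof('scene','s11.png',s['tcp_pos'],96.2)
```

```text
[0.48981066 0.34385636 0.0099907 ] [ 0.62234371 -0.47887353 -0.60924419]
scene 0.64 448 z [0.0052 0.0173 0.021  0.0248 0.0276]
-0.12 n41 s -0.1197..-0.1103 t -0.0089..0.0116 ztop 0.0267 med 0.0247
-0.11 n43 s -0.1099..-0.1003 t -0.0083..0.0118 ztop 0.0264 med 0.0246
-0.10 n42 s -0.0998..-0.0901 t -0.0087..0.0115 ztop 0.0272 med 0.0245
-0.09 n45 s -0.0899..-0.0803 t -0.0254..0.0120 ztop 0.0263 med 0.0247
-0.08 n51 s -0.0796..-0.0700 t -0.0281..0.0114 ztop 0.0271 med 0.0239
-0.07 n19 s -0.0699..-0.0601 t -0.0275..0.0114 ztop 0.0266 med 0.0199
-0.06 n28 s -0.0598..-0.0500 t -0.0285..0.0061 ztop 0.0212 med 0.0185
-0.05 n24 s -0.0498..-0.0406 t -0.0190..0.0062 ztop 0.0208 med 0.0183
-0.04 n24 s -0.0398..-0.0302 t -0.0047..0.0066 ztop 0.0202 med 0.0181
-0.03 n28 s -0.0296..-0.0207 t -0.0049..0.0086 ztop 0.0214 med 0.0190
-0.02 n26 s -0.0195..-0.0104 t -0.0052..0.0084 ztop 0.0217 med 0.0190
-0.01 n11 s -0.0096..-0.0028 t -0.0070..0.0034 ztop 0.0219 med 0.0199
```

Request:
{"name": "apply_moves", "arguments": {
  "commands": [
    {"grip": 1, "slide": [0, 0, 0.001], "roll": 0},
    {"grip": 1, "slide": [0, 0, 0.001], "roll": 0}
  ]
}}

```text
time_s: 18.75
tcp_pos: [0.4898, 0.3438, 0.0089]
eef_rot: [180.0, -0.0, -83.9]
contact_force: [0.6, 0.4, -0.2]
gripper_width: 0.0154
```

Request:
{"name": "apply_moves", "arguments": {
  "commands": [
    {"grip": 1, "slide": [0, 0, 0.0007], "roll": 0},
    {"grip": 1, "slide": [0, 0, 0.0007], "roll": 0}
  ]
}}

```text
time_s: 19.0
tcp_pos: [0.4899, 0.3439, 0.0084]
eef_rot: [-180.0, 0.0, -83.9]
contact_force: [-0.2, -0.6, 0.2]
gripper_width: 0.0152
```

Request:
{"name": "apply_moves", "arguments": {
  "commands": [
    {"grip": 1, "slide": [0, 0, 0.0007], "roll": 0},
    {"grip": 1, "slide": [0, 0, 0.0007], "roll": 0}
  ]
}}

```text
time_s: 19.25
tcp_pos: [0.4899, 0.344, 0.0077]
eef_rot: [-180.0, 0.0, -83.9]
contact_force: [-0.5, -0.4, -0.2]
gripper_width: 0.0153
```

It is within about a millimetre of the floor, so I'll release here by opening part way.

Request:
{"name": "apply_moves", "arguments": {
  "commands": [
    {"grip": 0.75, "slide": [0, 0, 0], "roll": 0},
    {"grip": 0.65, "slide": [0, 0, 0], "roll": 0},
    {"grip": 0.6, "slide": [0, 0, 0], "roll": 0},
    {"grip": 0.6, "slide": [0, 0, 0], "roll": 0},
    {"grip": 0.6, "slide": [0, 0, 0], "roll": 0}
  ],
  "grip_force": 10
}}

```text
time_s: 19.88
tcp_pos: [0.4899, 0.3439, 0.0077]
eef_rot: [-180.0, 0.0, -83.9]
contact_force: [-0.1, -0.4, -0.8]
gripper_width: 0.035
```

Request:
{"name": "apply_moves", "arguments": {
  "commands": [
    {"grip": 0.6, "slide": [0, 0, -0.02], "roll": 0},
    {"grip": 0.6, "slide": [0, 0, -0.05], "roll": 0},
    {"grip": 0.6, "slide": [0, 0, -0.1], "roll": 0},
    {"grip": 0.6, "slide": [0, 0, -0.16], "roll": 0},
    {"grip": 0.6, "slide": [0.05, 0, -0.18], "roll": 0}
  ]
}}

```text
time_s: 20.5
tcp_pos: [0.4968, 0.2969, 0.1918]
eef_rot: [-179.7, 0.2, -83.7]
contact_force: [1.0, -1.1, -0.2]
gripper_width: 0.0349
```

Request:
{"name": "apply_moves", "arguments": {
  "commands": [
    {"grip": 0.6, "slide": [0.05, 0, 0], "roll": 0},
    {"grip": 0.6, "slide": [0.1, 0, 0], "roll": 0},
    {"grip": 0.6, "slide": [0.16, 0, 0], "roll": 0},
    {"grip": 0.6, "slide": [0.22, 0, 0], "roll": 0},
    {"grip": 0.6, "slide": [0.25, 0, 0], "roll": 0}
  ]
}}

```text
time_s: 21.12
tcp_pos: [0.5214, 0.043, 0.1879]
eef_rot: [-180.0, 0.0, -84.0]
contact_force: [0.6, 0.9, 0.2]
gripper_width: 0.0354
```

Run:
```python
from h import *
prof('scene','s12.png',[.4946,.2976],96.2)
d=np.load('/tmp/scene.npz')['d']
r=cut_out('white_tray','scene')
P,u,v=cloud('scene',d,r[0]['mask']); k=(P[:,2]>.03)&(P[:,2]<.06); print('tray rim',cv2.minAreaRect((P[k,:2]*1000).astype(np.float32)))
prof('top','t12.png',[.4946,.2976],96.2)
a=cv2.imread('pics/s12.png')[130:260,100:300]; b=cv2.imread('pics/t12.png')[180:340,50:260]
cv2.imwrite('pics/s12c.png',np.hstack([cv2.resize(a,(400,260)),cv2.resize(b,(341,260))]))
s=get_state();print(s['tcp_pos'],s['time_s'])
```

```text
scene 0.69 587 z [0.0045 0.0135 0.0173 0.0218 0.0253]
-0.09 n33 s -0.0853..-0.0801 t -0.0081..0.0082 ztop 0.0222 med 0.0176
-0.08 n51 s -0.0799..-0.0706 t -0.0096..0.0119 ztop 0.0248 med 0.0220
-0.07 n48 s -0.0699..-0.0605 t -0.0233..0.0104 ztop 0.0243 med 0.0219
-0.06 n47 s -0.0600..-0.0501 t -0.0253..0.0113 ztop 0.0246 med 0.0215
-0.05 n40 s -0.0497..-0.0404 t -0.0102..0.0100 ztop 0.0245 med 0.0221
-0.04 n42 s -0.0399..-0.0302 t -0.0107..0.0106 ztop 0.0253 med 0.0227
-0.03 n37 s -0.0300..-0.0211 t -0.0112..0.0112 ztop 0.0241 med 0.0218
-0.02 n21 s -0.0200..-0.0110 t -0.0244..0.0069 ztop 0.0196 med 0.0160
-0.01 n27 s -0.0093..-0.0007 t -0.0258..0.0067 ztop 0.0183 med 0.0140
-0.00 n26 s 0.0000..0.0096 t -0.0172..0.0058 ztop 0.0184 med 0.0163
0.01 n28 s 0.0102..0.0200 t -0.0174..0.0054 ztop 0.0184 med 0.0153
0.02 n34 s 0.0202..0.0299 t -0.0076..0.0094 ztop 0.0183 med 0.0159
0.03 n31 s 0.0301..0.0399 t -0.0085..0.0086 ztop 0.0185 med 0.0165
0.04 n31 s 0.0402..0.0495 t -0.0093..0.0089 ztop 0.0184 med 0.0167
0.05 n31 s 0.0508..0.0592 t -0.0077..0.0108 ztop 0.0182 med 0.0168
0.06 n32 s 0.0603..0.0700 t -0.0086..0.0090 ztop 0.0179 med 0.0159
0.07 n22 s 0.0701..0.0797 t -0.0065..0.0088 ztop 0.0151 med 0.0121
0.08 n6 s 0.0807..0.0873 t -0.0049..0.0083 ztop 0.0109 med 0.0080
tray rim ((494.09197998046875, 297.15380859375), (203.30789184570312, 282.3568115234375), 6.5558881759643555)
top 0.43 165 z [0.0122 0.0206 0.0226 0.0239 0.027 ]
-0.09 n19 s -0.0830..-0.0800 t -0.0065..0.0051 ztop 0.0236 med 0.0188
-0.08 n43 s -0.0799..-0.0700 t -0.0076..0.0084 ztop 0.0247 med 0.0229
-0.07 n38 s -0.0698..-0.0601 t -0.0063..0.0088 ztop 0.0255 med 0.0233
-0.06 n32 s -0.0600..-0.0502 t -0.0016..0.0092 ztop 0.0249 med 0.0224
-0.05 n19 s -0.0497..-0.0415 t 0.0014..0.0087 ztop 0.0248 med 0.0231
-0.04 n12 s -0.0399..-0.0328 t 0.0043..0.0094 ztop 0.0230 med 0.0212
[0.52173051 0.04572944 0.1877224 ] 21.375
```

View pics/s12c.png

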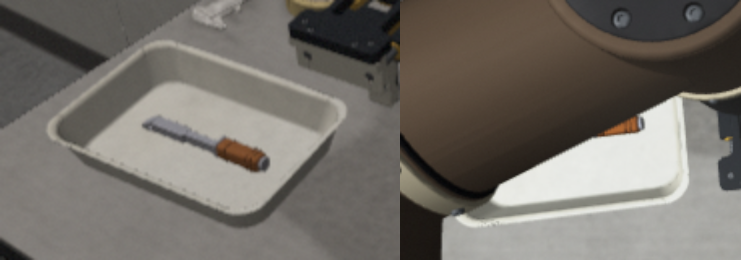

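The chisel lies flat along the middle of the tray floor, from (145, 125) to (265, 162) in the crop. The handle top is about 22 mm high and the steel about 16 mm, both even along their length. The tray is unmoved and the gripper is clear. I'll settle briefly and hand in.

Request:
{"name": "apply_moves", "arguments": {
  "commands": [
    {"grip": 0.6, "slide": [0, 0, 0], "roll": 0},
    {"grip": 0.6, "slide": [0, 0, 0], "roll": 0}
  ]
}}

```text
time_s: 21.62
tcp_pos: [0.5217, 0.0464, 0.1876]
eef_rot: [180.0, -0.0, -83.8]
contact_force: [0.4, 0.6, 0.5]
gripper_width: 0.0352
```

Run:
```python
from h import *
s=get_state();print(s['time_s'],s['tcp_pos'],s['contact_force'],abs(s['qd']).max())
print(close_job())
```

```text
21.625 [0.52167603 0.04641586 0.18759859] [0.38927426 0.60258034 0.47113988] 0.2707430167549257
the job is handed in; nothing more can be done
None
```

The chisel was turned round in the grip through the clip and now lies flat in the white tray. I handed the job in at about 21.6 s of the 58 s allowed.

- **Into the clip:** I picked it up by the handle, pressed the neck into the clip until the seat pushed back with about 9 N at the expected height, and let go. The scene camera then showed it level, with its underside at about 40 mm and centred to about 1 mm.
- **Into the tray:** I took it by the blade on the other side of the clip, lifted it straight out and set it down along the tray's long axis. At the end the scene camera showed it flat and central on the floor, with the handle top about 22 mm high and the blade top about 16 mm. The tray had not moved, and the gripper was clear, touching nothing.

**Checks that were weak or missing:**
- I felt no clear contact force on the tray floor, so I released it at about floor height. The camera showed the chisel about 2 mm lower after the release.
- The top camera was partly or wholly blocked by the arm for most checks after the lift, so those rest mainly on the scene camera.
- Camera heights in the tray read a few mm low (the tray floor at 4.5 mm against the stated 7–9 mm).

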